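# Hold the knife chest's sticky latch open with its key

## Robot

A 6-joint arm with a two-finger parallel gripper is mounted at the origin on the work surface. World frame = base frame: x ahead of the robot, y to its left, z up, the work surface at z = 0. Lengths are in m, angles in rad, forces in N, time in s.
With the tool pointing down it reaches from about 0.375 to 0.9 m from the base axis. Payload 3.1 kg.
Tool frame: the origin (TCP) lies on the centre line of the jaws, within the pads' length; the fingertips stand 22 mm ahead of it and the grasp point (between the pads) lies 3 mm ahead of it; z points along the fingers, x is the direction in which the jaws open and shut, and the axes are right-handed (so a half turn about z gives the same grasp; the last joint's range is limited). The gripper opens to 87 mm and grips with 3 to 60 N. Pads are 19 mm wide; open, the fingers measure 117 mm over their backs; the gripper's body (75 mm by 190 mm) begins 51 mm behind the grasp point.
Start: joints at [-1.494, 0.527, 1.433, -0, 1.181, -0.178], TCP at [0.158, -0.605, 0.245] pointing down, gripper open.
Joint ranges: [-3.08, 3.08], [-0.75, 2.2], [0.22, 2.44], [-1.43, 4.57], [0, 2.65], [-2.85, 2.85]. Speed limits (rad/s): [2.79, 2.79, 3.14, 3.14, 3.14, 3.14].

## Interface

Orientations are given as a unit quaternion [x, y, z, w].
In Python, from rig import robot, camera, order gives the robot as it stands.
- The arm moves only by the shell command python3 -m pendant 'ROWS' [OPENING] [FORCE]. ROWS is JSON, a list of rows, each a list of 2 entries, a list of its own where there are three numbers: the shift along the tool's x, y, z in mm, then the turn about the tool's z in degrees. A call has 1 to 8 rows; each row shifts and turns the commanded pose from where the row before left it, along the tool's axes as they then stand; what a row does not reach is not made up. A row lasts 1/8 s, in which the tool goes at most 62.5 mm and 10.7 degrees, less where a joint would pass 70% of its speed; a pose out of reach is approached as far as the arm can. A call with a gripper value outside its range is refused whole. OPENING is the finger opening in mm, from 0 to 87, set as the call begins (- or left out, the last holds). The fingers move at their own pace and stop on an object; FORCE is the grip in N (left out, the last holds). Time passes only in rows, so rows that do not move let the fingers close. It gives the time, the measured TCP pose, the force and the opening at its end, in the units of the state.
- robot.get_obs(): the state, without advancing time (a new reading comes with each control period).
- camera(name): name is "side" or "top" or "wrist"; returns a dict with "pixels" (384x512x3 uint8, blue, green, red), "mtx" (3x3 intrinsics, pixels), "R" (3x3) and "t" (3): a world point X has camera coordinates R X + t. Camera axes: x right, y down, z forward; pixel columns grow to the right and rows downward; lengths in m; the calibration is good to about 2 mm. A picture is of the moment at which its call begins. There is no depth.
- order.hand_in(): hands the job in, once; it reports no verdict.
The state is a dict: "time": time; "q": joint angles; "joint_velocities": joint speeds; "joint_torque": joint torques, N m; "position": TCP position; "tool_rot": TCP orientation; "ft_force": force on the tool from outside, world axes, zero at the start; "moment": the same for the moment, N m; "grip_width": finger opening in m.
Only numpy, scipy, OpenCV 4.12 (cv2) and the standard library are available. Lean on these libraries where they do the work, as an engineer would, in place of code of your own. Each camera call takes 0.05 s, during which the arm holds its last target. There are 200 camera calls.

## Task

The key to the large steel knife chest was left in the lock of the smaller box. Pull it out, push it fully home in the keyway on the large chest's lid (the pins are sticky, so it may need easing in with a wiggle), then turn it a quarter turn clockwise until the latch bolt is drawn back clear of its keeper, and hold it there against the spring. Finish still gripping the turned key, and leave the bowl, jar and bottle where they stand.

Things in the scene. Friction and masses are not known exactly. Their poses are not given: they have to be found in the camera images.
- key: Steel key, black plastic head, 30 g. Origin: underside of its shoulder, on the axis; z from blade to head, x through its thickness, y across its width. Head 10 mm (x) by 30 mm (y), 4 to 38 mm above the origin, flat broad faces; shoulder plate 9 x 22 mm, 0 to 4 mm; blade 3 x 11 mm. Enters at either half turn. Starts upright, fully in the small box's keyway; lifts straight out.
- key_tip (a point): Point of the key's blade, 28 mm below the key's origin on its axis. The blade's last 5.5 mm taper in the key's y to a 90 degree point.
- small_box: The smaller of two grey sheet-steel lock boxes, bolted down: 150 mm (x) by 190 mm (y), lid top 70 mm high. Origin: centre of its underside; z up. It has a lock like the large chest's, but its brass face does not turn.
- small_keyway (a point): Centre of the keyway mouth in the small box's brass lock face, 100 mm above the table; axes as the box. The keyway's long side lies along the box's y.
- chest: The larger grey sheet-steel lock box, bolted down: 180 mm (x) by 260 mm (y), lid top 85 mm high. Origin: centre of its underside; z up. On the lid a dark latch case, 64 x 54 x 22 mm, with a 35 mm rosette and brass lock face 30 mm above the lid, the highest thing there. Its steel bolt runs to the chest's -x, over a 6 mm gap, into a keeper on the fixed front strip.
- chest_keyway (a point): Centre of the keyway mouth in the chest's lock face, 115 mm above the table; axes as the chest, not turning with the lock. Upright slot 4.8 (x) by 12.8 mm (y), 30 mm deep, mouth flared 2.5 mm at 45 degrees. Key home: shoulder on the face. Three sticky pins at its +y end, 9, 14.5, 20 mm down, may stall a straight push up to 20 N; rocked 5 degrees each way about its axis, 7 N eases it by.
- plug (a joint): Turn of the chest's lock face, rad: 0 keyway along the chest's y (the key goes in so), grows clockwise seen from above, stop at 1.57. A spring turns it back: 0.02 N m at 0, 0.08 N m at the stop. The key has some 10 degrees of play in the slot, so the hand turns that much further, to about 102 degrees, to reach the stop.
- bolt (a joint): Draw of the chest's latch bolt, m: 0 shot, 18 mm out of the case with its last 12 mm in the keeper; grows with the lock's turn, 10.2 mm per rad, to 0.016 at the stop.
- bowl: Bystander: steel bowl, 120 mm across, 55 mm high. Origin: centre of its underside.
- jar: Bystander: amber glass jar with a steel cap, 76 mm across, 100 mm high. Origin: centre of its underside.
- sauce: Bystander: white plastic bottle with a red cap, 68 mm across, 190 mm high. Origin: centre of its underside.

How it is judged:
By the outcome, as a careful person would: the job done as asked, in the order asked, and still so for the second after the job is handed in, while the arm keeps its last pose, push and grip.
It also fails if it takes over 54 s, if anything falls off the work surface, if the arm or the gripper's body presses on something with over 40 N, if the wrist force passes 120 N, or if a joint passes its speed limit or range.

## Working session

There is one attempt and no reset: what is moved stays moved. The work goes in short steps, Python scripts to look and compute and a shell command to move; the robot and the scene stay as the last step left them, time stands still between calls to the robot, and variables do not carry over. Pictures are saved under pics/ and viewed, about 8 in all and at most 12, crops included, and the job is handed in when it is done.

```bash
ls; mkdir -p pics
cat > h.py <<'E'
import numpy as np, cv2
from rig import robot, camera, order
from scipy.spatial.transform import Rotation as Ro
def snap(n,f): 
    c=camera(n); cv2.imwrite('pics/'+f+'.png',c['pixels']); np.savez('pics/'+f+'.npz',**{k:c[k] for k in('mtx','R','t')}); return c
def ray(f,uv):
    c=np.load('pics/'+f+'.npz'); d=c['R'].T@np.linalg.solve(c['mtx'],[uv[0],uv[1],1]); o=-c['R'].T@c['t']; return o,d
def atz(f,uv,z):
    o,d=ray(f,uv); return o+d*(z-o[2])/d[2]
def proj(f,X):
    c=np.load('pics/'+f+'.npz'); p=c['mtx']@(c['R']@np.array(X)+c['t']); return p[:2]/p[2]
E
python3 - <<'E'
from h import *
a=snap('top','t0')['pixels'];b=snap('side','s0')['pixels']
o=robot.get_obs();print({k:np.round(v,3) for k,v in o.items()})
print(Ro.from_quat(o['tool_rot']).as_matrix().round(3))
for f in('t0','s0'):
  c=np.load('pics/'+f+'.npz');print(-c['R'].T@c['t'],c['R'][2])
E
```

```text
pics
{'time': np.float64(0.1), 'q': array([-1.495,  0.528,  1.434, -0.   ,  1.181, -0.178]), 'joint_velocities': array([-0.001, -0.003, -0.002,  0.   ,  0.001, -0.   ]), 'joint_torque': array([ -0.   , -44.098, -17.715,   0.064,   0.053,  -0.   ]), 'position': array([ 0.158, -0.604,  0.244]), 'tool_rot': array([ 0.791, -0.612, -0.001, -0.001]), 'ft_force': array([-0.342, -0.567, -0.704]), 'moment': array([-0.027,  0.086,  0.029]), 'grip_width': np.float64(0.087)}
[[ 0.252 -0.968 -0.   ]
 [-0.968 -0.252  0.002]
 [-0.002 -0.    -1.   ]]
[ 4.23811275e-01 -9.22469711e-04  1.30063807e+00] [ 0.17654959 -0.00620739 -0.98427217]
[0.10744986 0.51743622 0.82107791] [ 0.48596888 -0.51161841 -0.70857664]
```

View pics/t0.png

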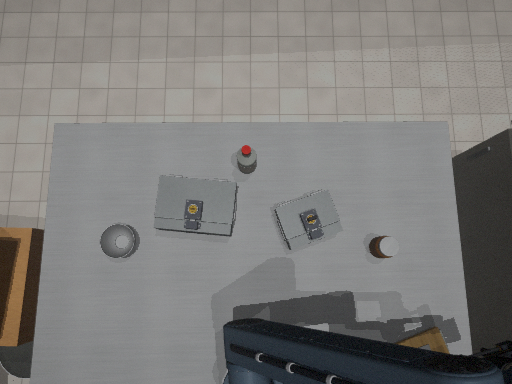

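View pics/s0.png

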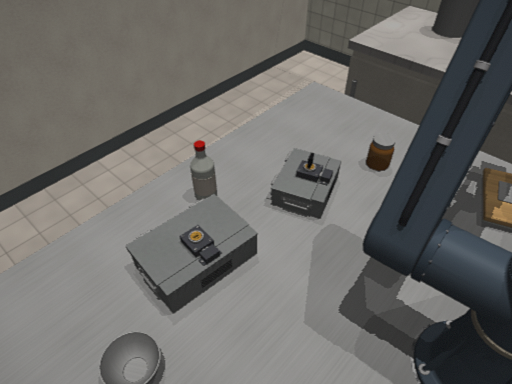

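The big chest is at about (195,206) in the top view with its lock at about (194,208). The small box is at about (308,219) with the key at about (312,217). The bottle is at (246,158), the jar at (383,246) and the bowl at (120,241). I'll enlarge the locks.

Run:
```python
import cv2,numpy as np
t=cv2.imread('pics/t0.png');s=cv2.imread('pics/s0.png')
r=lambda im,x,y,w,h:cv2.resize(im[y:y+h,x:x+w],(400,300),interpolation=cv2.INTER_CUBIC)
cv2.imwrite('pics/c0.png',np.vstack([np.hstack([r(t,150,170,96,72),r(t,262,183,96,72)]),np.hstack([r(s,164,210,64,48),r(s,280,145,64,48)])]))
```

```text
(no output)
```

View pics/c0.png

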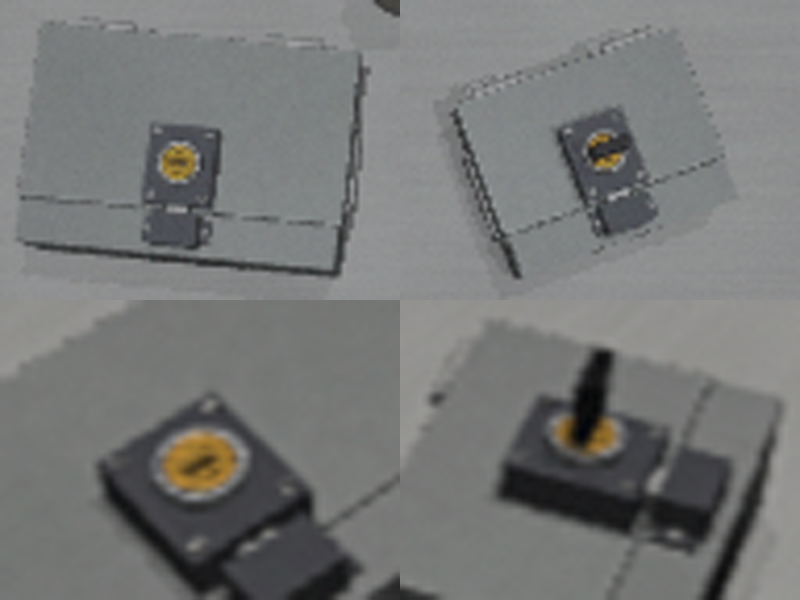

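The chest's lock face is at top (192.7,208.9) and side (196,236.2). The small lock face is at top (311.2,219.5) and side (309.8,166.4), with the key's head above it.

Run:
```python
from h import *
for n,a,b,z in(('chest',(192.7,208.9),(196,236.2),.115),('small',(311.2,219.5),(309.8,166.4),.1)):
  print(n,atz('t0',a,z).round(4),atz('s0',b,z).round(4))
def T(p,o):return (p[0]/4.1667+o[0],p[1]/4.1667+o[1])
def yaw(l,o,z):
  for p,q in l:
    d=atz('t0',T(q,o),z)-atz('t0',T(p,o),z);print(np.degrees(np.arctan2(d[1],d[0])).round(1),np.linalg.norm(d[:2]).round(3))
yaw([((42,25),(360,52)),((20,198),(340,225)),((20,240),(338,272)),((20,240),(42,25))],(150,170),.085)
yaw([((55,100),(278,30)),((105,238),(322,157)),((118,275),(55,100))],(262,183),.07)
```

```text
chest [0.5991 0.1965 0.115 ] [0.5973 0.1966 0.115 ]
small [ 0.5636 -0.1984  0.1   ] [ 0.5627 -0.1985  0.1   ]
-95.2 0.265
-95.1 0.261
-96.0 0.259
-3.4 0.179
-72.7 0.196
-70.0 0.192
18.8 0.152
```

```bash
cat >> h.py <<'E'
def go(p,yaw):
    "shift in tool axes mm from here to p, and turn deg (done after the shift)"
    o=robot.get_obs(); M=Ro.from_quat(o['tool_rot']).as_matrix()
    y=np.degrees(np.arctan2(M[1,0],M[0,0])); print('t',round(o['time'],2),'pos',o['position'].round(4),'yaw',y.round(2),'tilt',M[:,2].round(4),'F',o['ft_force'].round(1),'M',o['moment'].round(3),'w',o['grip_width'].round(4),'q6',o['q'][5].round(2))
    print('shift',(M.T@(np.array(p)-o['position'])*1000).round(1),'turn',round(y-yaw,1))
E
python3 -m pendant '[[[-10,-20,-20],0],[[-29,-49,-20],0],[[-29,-49,-20],0],[[-29,-49,0],0],[[-29,-49,0],0],[[-29,-49,0],0],[[-29,-49,0],0],[[-29,-49,0],0]]'
python3 -m pendant '[[[-29,-49,0],0],[[-29,-49,0],0],[[-20,-30,0],0],[[0,0,0],-5],[[0,0,0],-10],[[0,0,0],-10],[[0,0,0],-10],[[0,0,0],-10]]'
python3 -m pendant '[[[0,0,0],-10],[[0,0,0],-10],[[0,0,0],-10],[[0,0,0],-10],[[0,0,0],-9],[[0,0,0],0],[[0,0,0],0]]'
python3 - <<'E'
from h import *
snap('wrist','w0');go([.563,-.1985,.30],18.5)
for n,a,b,z in(('cap',(246,150),(200,146),.19),('jar',(390,246),(384,138),.1)):
  print(n,atz('t0',a,z).round(3),atz('s0',b,z).round(3))
print(proj('w0',[.563,-.1985,.1]),proj('w0',[.563,-.1985,.138]))
E
```

```text
time: 1.1
position: [0.4567, -0.3043, 0.3061]
tool_rot: [0.791, -0.611, 0.001, -0.0]
ft_force: [0.1, -0.8, 0.0]
grip_width: 0.0873
time: 2.1
position: [0.5593, -0.1977, 0.306]
tool_rot: [0.966, -0.259, 0.0, -0.0]
ft_force: [0.3, 0.4, 0.5]
grip_width: 0.0868
time: 2.98
position: [0.5594, -0.1986, 0.3053]
tool_rot: [0.987, 0.161, 0.0, 0.0]
ft_force: [-0.0, -0.0, 0.2]
grip_width: 0.0871Traceback (most recent call last):
  File "<stdin>", line 2, in <module>
  File "h.py", line 15, in go
    y=np.degrees(np.arctan2(M[1,0],M[0,0])); print('t',round(o['time'],2),'pos',o['position'].round(4),'yaw',y.round(2),'tilt',M[:,2].round(4),'F',o['ft_force'].round(1),'M',o['moment'].round(3),'w',o['grip_width'].round(4),'q6',o['q'][5].round(2))
                                                                                                                                                                                                       ^^^^^^^^^^^^^^^^^^^^^
AttributeError: 'float' object has no attribute 'round'
```

View pics/w0.png

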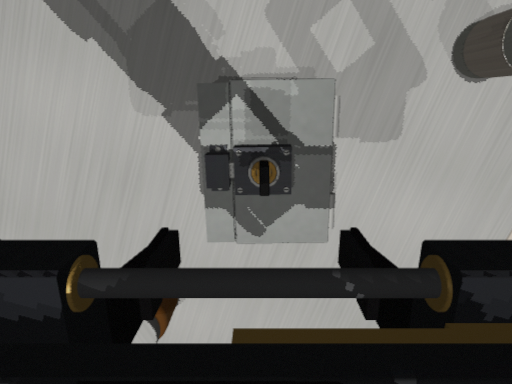

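The wrist view shows the lock face at (264,172), with the key's head running straight down to about (265,194). The box edges are nearly vertical in the image.

```bash
sed -i "s/o\['grip_width'\].round(4)/round(float(o['grip_width']),4)/" h.py
python3 - <<'E'
from h import *
for n,a,b,z in(('cap',(246,150),(200,146),.19),('jar',(390,246),(384,138),.1)):
  print(n,atz('t0',a,z).round(3),atz('s0',b,z).round(3))
print('w lock',atz('w0',(264,172),.1).round(4))
c=np.load('pics/w0.npz');print('cam',-c['R'].T@c['t'],c['R'][2])
for p,q in(((335,78),(328,242)),((198,82),(206,242)),((231,80),(236,240)),((252,145),(252,145))):
  P=atz('w0',p,.07);Q=atz('w0',q,.07);d=P-Q;print(P.round(3),Q.round(3),np.degrees(np.arctan2(d[1],d[0])).round(2)-90)
for s in(-1,1):
  for z in (.104,.138):
    yw=np.radians(108.5);print(z,proj('w0',[.563+s*.015*np.cos(yw),-.1985+s*.015*np.sin(yw),z]).round(1))
im=cv2.imread('pics/w0.png')[130:215,195:305];cv2.imwrite('pics/w0c.png',cv2.resize(im,None,fx=7,fy=7,interpolation=cv2.INTER_CUBIC))
go([.563,-.1985,.30],18.5)
E
```

```text
cap [0.778 0.018 0.19 ] [0.77  0.022 0.19 ]
jar [ 0.474 -0.457  0.1  ] [ 0.476 -0.461  0.1  ]
w lock [ 0.5659 -0.1972  0.1   ]
cam [ 0.53594374 -0.12619368  0.44569949] [ 0.09043217 -0.26667823 -0.95953361]
[ 0.608 -0.079  0.07 ] [ 0.674 -0.263  0.07 ] 19.67
[ 0.468 -0.131  0.07 ] [ 0.528 -0.312  0.07 ] 18.480000000000004
[ 0.501 -0.117  0.07 ] [ 0.563 -0.297  0.07 ] 18.989999999999995
[ 0.545 -0.178  0.07 ] [ 0.545 -0.178  0.07 ] -90.0
0.104 [261.1 186.6]
0.138 [261.3 195.5]
0.104 [261.1 159.3]
0.138 [261.4 165.7]
t 3.02 pos [ 0.5594 -0.1988  0.3051] yaw 18.53 tilt [ 5.e-04 -1.e-04 -1.e+00] F [0.4 0.4 0.1] M [-0.055 -0.157 -0.004] w 0.087 q6 -0.85
shift [3.5 0.8 5.1] turn 0.0
```

View pics/w0c.png

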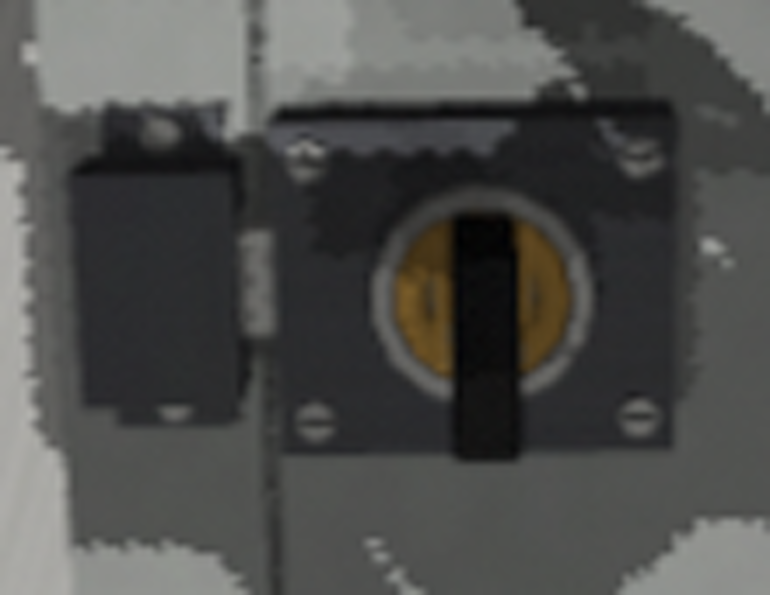

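```bash
python3 -m pendant '[[[2,0,20],0],[[3,1,40],0],[[0,0,35],0],[[0,0,18],0],[[0,0,0],0],[[0,0,0],0]]' 45
python3 - <<'E'
from h import *
c=snap('wrist','w1');go([.5645,-.198,.127],18.5)
o=robot.get_obs();M=Ro.from_quat(o['tool_rot']).as_matrix()
for p in([0,0,.022],[.0225,0,.022],[-.0225,0,.022],[0,0,.003]):print(p,proj('w1',o['position']+M@p).round(1))
for z in(.1,.138):
  for X in ([.5645,-.198],[.563,-.1985]): print(z,X,proj('w1',X+[z]).round(1))
E
```

```text
time: 3.78
position: [0.5651, -0.1991, 0.1925]
tool_rot: [0.987, 0.161, 0.001, 0.001]
ft_force: [0.4, -0.7, 0.2]
grip_width: 0.0454
t 3.83 pos [ 0.5652 -0.1992  0.1928] yaw 18.58 tilt [ 0.0021 -0.0012 -1.    ] F [-0.  -0.1  0.6] M [-0.008 -0.142  0.017] w 0.0458 q6 -0.85
shift [-0.4 -1.4 65.8] turn 0.1
[0, 0, 0.022] [257.5 244.3]
[0.0225, 0, 0.022] [298.8 244.3]
[-0.0225, 0, 0.022] [216.2 244.4]
[0, 0, 0.003] [257.3 261.1]
0.1 [0.5645, -0.198] [257.3 202. ]
0.1 [0.563, -0.1985] [255.2 202. ]
0.138 [0.5645, -0.198] [257.1 220.3]
0.138 [0.563, -0.1985] [254.6 220.3]
```

View pics/w1.png

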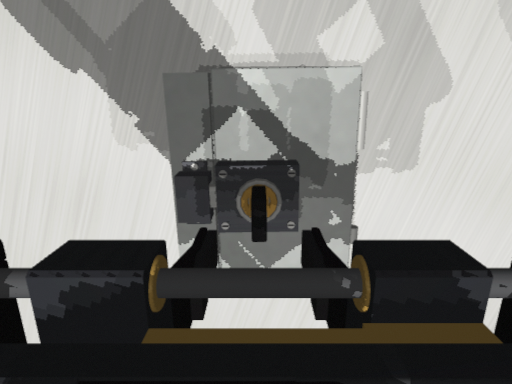

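The fingers are centred at about column 258 and the key at 259, so it's aligned. Next I descend and grip.

```bash
python3 -m pendant '[[[0,-1,30],0],[[0.3,0,24],0],[[0,0,12],0],[[0,0,0],0]]' 45 10
python3 -m pendant '[[[0,0,0],0],[[0,0,0],0],[[0,0,0],0],[[0,0,0],0],[[0,0,0],0],[[0,0,0],0]]' 5 10
python3 - <<'E'
from h import *
go([.5645,-.198,.127],18.5)
E
```

```text
time: 4.32
position: [0.5644, -0.1978, 0.1256]
tool_rot: [0.987, 0.162, -0.0, -0.0]
ft_force: [-0.2, 1.2, 1.1]
grip_width: 0.0449
time: 5.08
position: [0.5644, -0.1978, 0.1257]
tool_rot: [0.987, 0.162, 0.0, 0.0]
ft_force: [0.4, 0.1, 1.1]
grip_width: 0.0098
t 5.08 pos [ 0.5644 -0.1978  0.1257] yaw 18.6 tilt [ 2.e-04 -1.e-04 -1.e+00] F [0.4 0.1 1.1] M [ 0.079 -0.096 -0.006] w 0.0098 q6 -0.85
shift [-0.   0.2 -1.3] turn 0.1
```

```bash
python3 -m pendant '[[[0,0,0],0],[[0,0,0],0],[[0,0,-6],0],[[0,0,-12],0],[[0,0,-20],0],[[0,0,-30],0],[[0,0,-40],0],[[0,0,-12],0]]' 5 50
python3 -m pendant '[[[8,-18,0],0],[[15,-33,0],0],[[16,-38,0],0],[[16,-38,0],0],[[16,-38,0],0],[[16,-38,0],0],[[16,-38,0],0],[[16,-38,0],0]]'
python3 -m pendant '[[[16,-38,0],0],[[15,-33,0],0],[[8,-13,0],4],[[0,0,0],10],[[0,0,0],10],[[0,0,0],0],[[0,0,0],0]]'
python3 - <<'E'
from h import *
c=snap('wrist','w2');go([.598,.1965,.2],-5)
o=robot.get_obs();M=Ro.from_quat(o['tool_rot']).as_matrix()
for z in (3,-22.7+0,-25.7,-53.7): print(z,proj('w2',o['position']+M@[0,0,-z/1000]).round(1))
print(proj('w2',[.598,.1965,.115]))
cv2.imwrite('pics/w2c.png',cv2.resize(c['pixels'][90:290,130:390],None,fx=3,fy=3,interpolation=cv2.INTER_CUBIC))
E
```

```text
time: 6.08
position: [0.5658, -0.1985, 0.2489]
tool_rot: [0.987, 0.162, 0.002, 0.002]
ft_force: [-0.2, 0.8, 0.5]
grip_width: 0.0094
time: 7.08
position: [0.5862, 0.1073, 0.2433]
tool_rot: [0.987, 0.162, -0.002, -0.001]
ft_force: [0.6, 0.7, -0.3]
grip_width: 0.0093
time: 7.95
position: [0.5973, 0.1971, 0.2444]
tool_rot: [0.999, -0.046, -0.001, 0.0]
ft_force: [-0.4, -0.4, -0.4]
grip_width: 0.0097
t 8.0 pos [0.5976 0.197  0.2447] yaw -5.28 tilt [-1.8e-03 -1.0e-04 -1.0e+00] F [ 0.  -0.8 -0. ] M [-0.026 -0.101  0.038] w 0.0095 q6 0.23
shift [ 0.5  0.4 44.7] turn -0.3
3 [256.9 268.1]
-22.7 [257.2 244.6]
-25.7 [257.2 242.3]
-53.7 [257.4 223.7]
[258.59860375 191.59320261]
```

View pics/w2c.png

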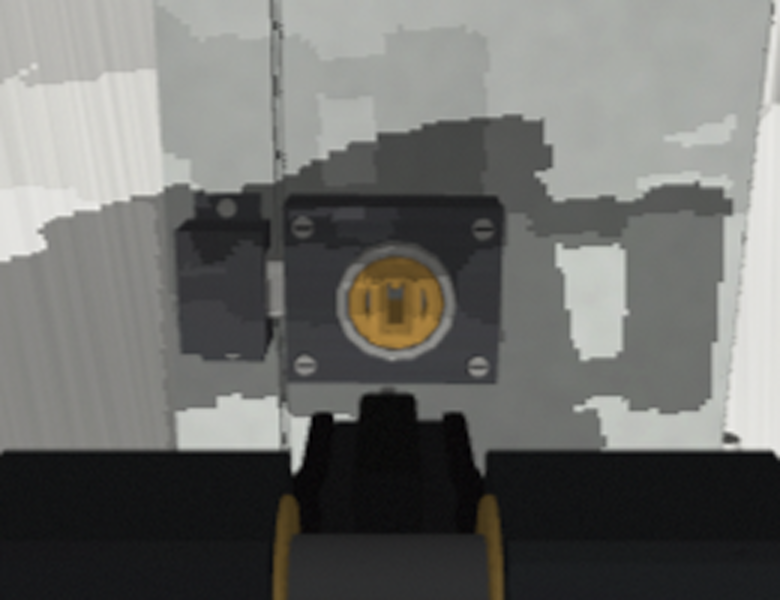

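The chest face centre is at (262,190.7) and the blade tip peeks out at about (259.3,220.5). I'll compute the relative offset within this one camera.

Run:
```python
from h import *
o=robot.get_obs();M=Ro.from_quat(o['tool_rot']).as_matrix()
tip=atz('w2',(259.3,220.5),o['position'][2]-.0537); s=atz('w2',(262,190.7),.115)
print('tip-tcp tool',(M.T@(tip-o['position'])*1e3).round(1),'slot',s.round(4),'shift',(M.T@(s-tip)*1e3).round(1))
for p,q in(((158,50),(175,450)),((273,0),(287,440)),((770,50),(727,430)),((287,200),(290,380)),((502,200),(497,380))):
  f=lambda p:atz('w2',(p[0]/3+130,p[1]/3+90),.085 if p[0] in(158,175,273,770,727) or p[1]==440 else .107)
  d=f(p)-f(q);print(np.degrees(np.arctan2(d[1],d[0])).round(2)-90)
```

```text
tip-tcp tool [ 1.2 -2.2 53.7] slot [0.601 0.197 0.115] shift [ 2.4  1.8 76. ]
-6.519999999999996
-5.230000000000004
-5.6299999999999955
-5.959999999999994
-4.930000000000007
```

```bash
python3 -m pendant '[[[1.2,0.5,15],0],[[1.2,0.5,25],0.2],[[0,0,20],0],[[0,0,12],0],[[0,0,0],0],[[0,0,0],0]]'
python3 - <<'E'
from h import *
c=snap('wrist','w3');go([.6,.1965,.1427],-5.5)
s=camera('side')['pixels']
a=cv2.resize(c['pixels'][170:270,190:330],None,fx=4,fy=4,interpolation=cv2.INTER_CUBIC)
b=cv2.resize(s[195:265,160:230],(400,400),interpolation=cv2.INTER_CUBIC)
A=np.zeros((400,960,3),np.uint8);A[:,:560]=a;A[:,560:]=b
cv2.imwrite('pics/w3c.png',A[:,:800] if 0 else cv2.resize(A,(800,333)))
E
```

```text
time: 8.75
position: [0.6012, 0.1955, 0.1741]
tool_rot: [0.999, -0.049, 0.001, -0.0]
ft_force: [-0.8, 0.7, -0.3]
grip_width: 0.0094
t 8.8 pos [0.6013 0.1956 0.1744] yaw -5.59 tilt [ 1.8e-03  3.0e-04 -1.0e+00] F [ 0.5 -0.2 -0. ] M [-0.014 -0.088 -0.007] w 0.0095 q6 0.24
shift [-1.4 -0.8 31.7] turn -0.1
```

View pics/w3c.png

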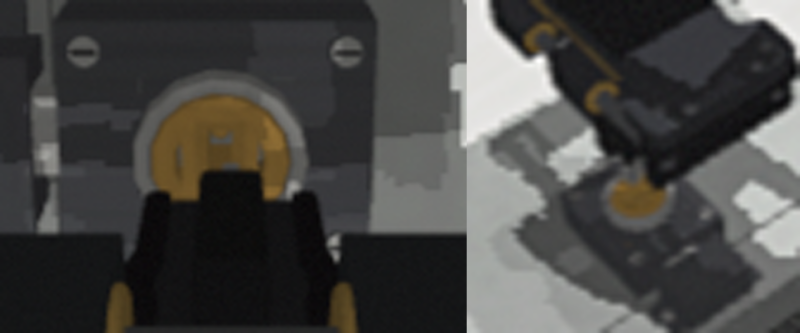

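The key at column 232 of the crop sits about 1.2 mm right of the slot (column 221). I'll correct that and enter gently.

```bash
python3 -m pendant '[[[-1.3,0,0],0],[[0,0,0],0],[[0,0,2],0],[[0,0,2],0],[[0,0,2],0],[[0,0,1],0],[[0,0,1],0],[[0,0,0],0]]'
python3 -c "
from h import *
go([.6,.1965,.1407],-5.5)"
```

```text
time: 9.85
position: [0.5993, 0.1956, 0.1655]
tool_rot: [0.999, -0.049, -0.0, 0.0]
ft_force: [0.3, 0.3, -0.5]
grip_width: 0.0097
t 9.85 pos [0.5993 0.1956 0.1655] yaw -5.6 tilt [-2.e-04 -0.e+00 -1.e+00] F [ 0.3  0.3 -0.5] M [-0.022 -0.111  0.022] w 0.0097 q6 0.24
shift [ 0.6 -1.  24.8] turn -0.1
```

```bash
python3 -m pendant '[[[0,0,1],0],[[0,0,1],0],[[0,0,1],0],[[0,0,1],0],[[0,0,0],0]]'
python3 -c "
from h import *
go([.6,.1965,.1407],-5.5)"
```

```text
time: 10.48
position: [0.5993, 0.1956, 0.1614]
tool_rot: [0.999, -0.049, -0.0, 0.0]
ft_force: [-0.1, -0.9, -1.6]
grip_width: 0.0098
t 10.47 pos [0.5993 0.1956 0.1614] yaw -5.6 tilt [-3.e-04 -1.e-04 -1.e+00] F [-0.1 -0.9 -1.6] M [-0.006 -0.082  0.03 ] w 0.0098 q6 0.24
shift [ 0.6 -1.  20.7] turn -0.1
```

In the slot, with no force. Now I'll ease past the pins with a wiggle.

```bash
python3 -m pendant '[[[0,0,0.7],5],[[0,0,0.7],-5],[[0,0,0.7],-5],[[0,0,0.7],5],[[0,0,0.7],5],[[0,0,0.7],-5],[[0,0,0.7],-5],[[0,0,0.7],5]]'
python3 -c "
from h import *
go([.6,.1965,.1407],-5.5)"
```

```text
time: 11.48
position: [0.5995, 0.1957, 0.1564]
tool_rot: [0.999, -0.05, 0.0, -0.0]
ft_force: [-1.0, -0.3, 3.2]
grip_width: 0.0094
t 11.47 pos [0.5995 0.1957 0.1564] yaw -5.71 tilt [ 3.e-04  2.e-04 -1.e+00] F [-1.  -0.3  3.2] M [0.002 0.128 0.051] w 0.0094 q6 0.24
shift [ 0.5 -0.8 15.7] turn -0.2
```

```bash
python3 -m pendant '[[[0,0,0.8],5],[[0,0,0.8],-5],[[0,0,0.8],-5],[[0,0,0.8],5],[[0,0,0.8],5],[[0,0,0.8],-5],[[0,0,0.8],-5],[[0,0,0.8],5]]'
python3 -c "
from h import *
go([.6,.1965,.1407],-5.5)"
python3 -m pendant '[[[0,0,0.8],5],[[0,0,0.8],-5],[[0,0,0.8],-5],[[0,0,0.8],5],[[0,0,0.8],5],[[0,0,0.8],-5],[[0,0,0.8],-5],[[0,0,0.8],5]]'
python3 -c "
from h import *
go([.6,.1965,.1407],-5.5)"
```

```text
time: 12.48
position: [0.6001, 0.1957, 0.151]
tool_rot: [0.999, -0.05, 0.001, -0.0]
ft_force: [-1.6, -0.8, 7.7]
grip_width: 0.0093
t 12.47 pos [0.6001 0.1957 0.151 ] yaw -5.7 tilt [ 2.e-03  2.e-04 -1.e+00] F [-1.6 -0.8  7.7] M [-0.083  0.167  0.068] w 0.0093 q6 0.24
shift [-0.2 -0.8 10.3] turn -0.2
time: 13.48
position: [0.6, 0.1957, 0.145]
tool_rot: [0.999, -0.05, 0.001, -0.0]
ft_force: [-2.3, 0.5, 9.5]
grip_width: 0.0099
t 13.47 pos [0.6    0.1957 0.145 ] yaw -5.69 tilt [ 2.1e-03  1.0e-04 -1.0e+00] F [-2.3  0.5  9.5] M [-0.172  0.351  0.034] w 0.0099 q6 0.24
shift [-0.1 -0.8  4.3] turn -0.2
```

```bash
python3 -m pendant '[[[0,0,0.8],5],[[0,0,0.8],-5],[[0,0,0.8],-5],[[0,0,0.8],5],[[0,0,0.6],5],[[0,0,0.4],-5],[[0,0,0.4],-5],[[0,0,0.3],5]]'
python3 - <<'E'
from h import *
go([.6,.1965,.1407],-5.5)
c=snap('wrist','w4');s=camera('side')['pixels']
a=cv2.resize(c['pixels'][170:270,190:330],None,fx=4,fy=4,interpolation=cv2.INTER_CUBIC)
b=cv2.resize(s[195:265,160:230],(400,400),interpolation=cv2.INTER_CUBIC)
cv2.imwrite('pics/w4c.png',cv2.resize(np.hstack([a,b]),(800,333)))
E
```

```text
time: 14.48
position: [0.5997, 0.1957, 0.1405]
tool_rot: [0.999, -0.05, 0.001, -0.0]
ft_force: [-3.3, 0.3, 10.9]
grip_width: 0.0098
t 14.47 pos [0.5997 0.1957 0.1405] yaw -5.68 tilt [ 0.0013  0.     -1.    ] F [-3.3  0.3 10.9] M [-0.182  0.536  0.048] w 0.0098 q6 0.24
shift [ 0.2 -0.8 -0.2] turn -0.2
```

View pics/w4c.png

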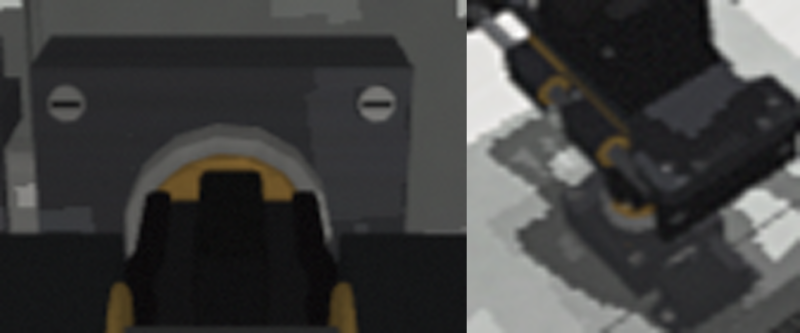

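The key's head is at the same place in the hand as before (232,172), so it hasn't slipped. I'll press a little more to confirm that the shoulder is on the face.

```bash
python3 -m pendant '[[[0.3,0,0.5],5],[[0,0,0.5],-5],[[0,0,0.5],-5],[[0,0,0.3],5],[[0,0,0],0]]'
python3 -c "
from h import *
go([.6,.1965,.1407],-5.5)"
```

```text
time: 15.2
position: [0.5998, 0.1957, 0.1404]
tool_rot: [0.999, -0.049, 0.001, -0.0]
ft_force: [-5.7, -1.0, 17.8]
grip_width: 0.0096
t 15.2 pos [0.5998 0.1957 0.1404] yaw -5.6 tilt [ 0.0015 -0.     -1.    ] F [-5.7 -1.  17.8] M [-0.305  0.926  0.02 ] w 0.0096 q6 0.24
shift [ 0.1 -0.8 -0.3] turn -0.1
```

Home: 1.8 mm more of command gave no motion and only raised the force. Now I turn.

```bash
python3 -m pendant '[[[-0.8,0,-1],0],[[0,0,0],4],[[0,0,0],6],[[0,0,0],7],[[0,0,0],7],[[0,0,0],7],[[0,0,0],7],[[0,0,0],7]]'
python3 -c "
from h import *
go([.6,.1965,.1407],-107.5)"
```

```text
time: 16.2
position: [0.5989, 0.1957, 0.1405]
tool_rot: [0.903, -0.429, 0.0, -0.0]
ft_force: [-4.2, -1.4, 14.3]
grip_width: 0.0097
t 16.2 pos [0.5989 0.1957 0.1405] yaw -50.8 tilt [ 9.e-04 -2.e-04 -1.e+00] F [-4.2 -1.4 14.3] M [-0.199  0.907  0.083] w 0.0097 q6 1.03
shift [ 0.1 -1.4 -0.2] turn 56.7
```

```bash
python3 -m pendant '[[[0,0,0],8],[[0,0,0],8],[[0,0,0],8],[[0,0,0],8],[[0,0,0],8],[[0,0,0],6],[[0,0,0],4],[[0,0,0],0]]'
python3 -c "
from h import *
go([.6,.1965,.1407],-107.5)"
python3 -m pendant '[[[0,0,0],3],[[0,0,0],2],[[0,0,0],2],[[0,0,0],0],[[0,0,0],0]]'
python3 -c "
from h import *
go([.6,.1965,.1407],-107.5)"
```

```text
time: 17.2
position: [0.598, 0.1968, 0.1405]
tool_rot: [-0.639, 0.769, 0.001, 0.0]
ft_force: [-5.3, 1.3, 15.7]
grip_width: 0.0096
t 17.2 pos [0.598  0.1968 0.1405] yaw -100.61 tilt [-8.0e-04  1.7e-03 -1.0e+00] F [-5.3  1.3 15.7] M [0.456 1.184 0.095] w 0.0096 q6 1.89
shift [-0.1 -2.  -0.3] turn 6.9
time: 17.82
position: [0.5981, 0.1973, 0.1405]
tool_rot: [-0.591, 0.807, 0.001, 0.001]
ft_force: [-6.7, 2.5, 15.0]
grip_width: 0.0097
t 17.82 pos [0.5981 0.1973 0.1405] yaw -107.6 tilt [-5.0e-04  2.6e-03 -1.0e+00] F [-6.7  2.5 15. ] M [0.663 1.168 0.073] w 0.0097 q6 2.02
shift [ 0.1 -2.1 -0.2] turn -0.1
```

```bash
python3 -m pendant '[[[0,0,0],2],[[0,0,0],2],[[0,0,0],0],[[0,0,0],0]]'
python3 - <<'E'
from h import *
go([.6,.1965,.1407],-107.5)
s=snap('side','s5')['pixels'];w=snap('wrist','w5')['pixels'];t=snap('top','t5')['pixels']
r=lambda im,x,y,w,h:cv2.resize(im[y:y+h,x:x+w],(400,300),interpolation=cv2.INTER_CUBIC)
cv2.imwrite('pics/f5.png',np.vstack([np.hstack([r(s,170,215,64,48),r(t,160,180,80,60)]),np.hstack([r(w,0,0,512,384),r(w,180,170,160,120)])]))
E
```

```text
time: 18.32
position: [0.5981, 0.1973, 0.1405]
tool_rot: [-0.562, 0.827, 0.001, 0.001]
ft_force: [-6.1, 2.9, 15.1]
grip_width: 0.0096
t 18.32 pos [0.5981 0.1973 0.1405] yaw -111.57 tilt [-3.0e-04  2.6e-03 -1.0e+00] F [-6.1  2.9 15.1] M [0.722 1.14  0.235] w 0.0096 q6 2.09
shift [ 0.1 -2.1 -0.2] turn -4.1
```

View pics/f5.png

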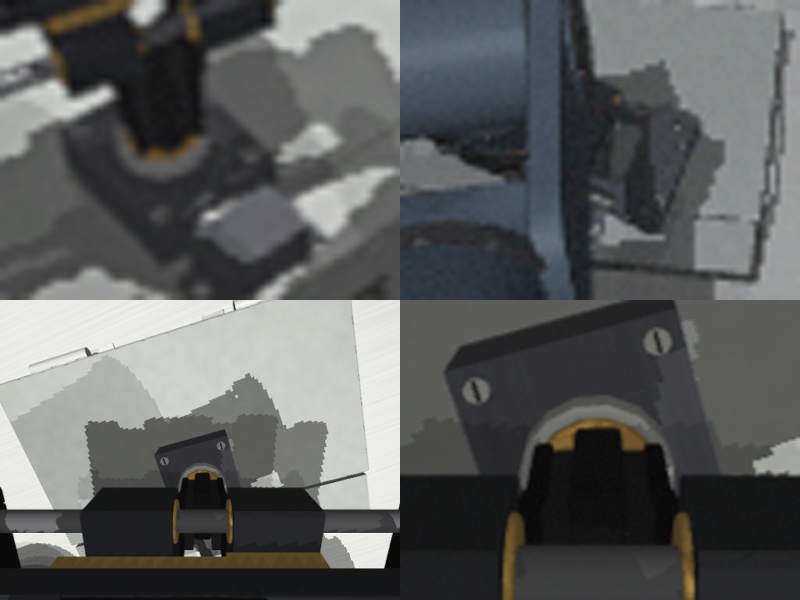

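The moment about the axis jumped from 0.07 to 0.24 N·m in the last 4°, so the lock is against its stop. One close before/after look at the bolt gap.

Run:
```python
from h import *
a=cv2.imread('pics/s0.png');b=cv2.imread('pics/s5.png')
r=lambda im:cv2.resize(im[234:264,184:224],(400,300),interpolation=cv2.INTER_CUBIC)
cv2.imwrite('pics/g.png',cv2.convertScaleAbs(np.hstack([r(a),r(b)]),alpha=1.5))
```

```text
(no output)
```

View pics/g.png

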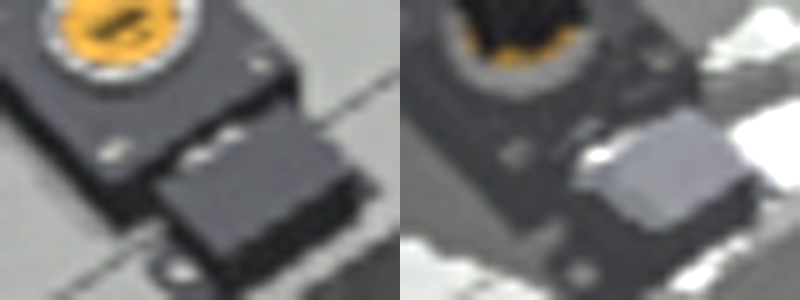

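The left half (before) shows bright bolt metal in the gap at (200,155)–(235,130). The right half (after) shows only a bright spot near (600,150) with shadow beside it, so the picture can't settle it alone. The torque and angle evidence is clear, so I'll hand in.

```bash
python3 -c "
from h import *
go([.6,.1965,.1407],-107.5); order.hand_in()"
```

```text
t 18.48 pos [0.5981 0.1973 0.1405] yaw -111.57 tilt [-2.0e-04  2.6e-03 -1.0e+00] F [-5.6  3.3 14.6] M [0.679 1.141 0.151] w 0.0096 q6 2.09
shift [ 0.1 -2.  -0.2] turn -4.1
the job is handed in; nothing more can be done
```

I pulled the key from the small box and eased it into the chest's keyway with a ±5° wiggle. I then turned it about 106° clockwise at the hand and handed in at 18.5 s, still gripping it at 50 N.

- **Key home:** another 1.8 mm of commanded push gave no movement; the upward force only rose from 11 to 18 N. The measured depth matched the shoulder sitting on the face.
- **Lock at its stop:** the turning moment rose with the spring, then jumped from 0.07 to 0.24 N·m over the last 4°. At hand-in it read 0.15 N·m, which is noisy but still above the 0.08 N·m spring.
- **Bolt not confirmed by eye:** the gap by the keeper was partly shadowed, so the before and after pictures did not settle it. That the bolt is clear rests on the angle and torque alone.
- **Bystanders not checked:** the arm's path stayed well away from the bowl, jar and bottle. I took no final picture of them.

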